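# Unlatch and lever open the roller pump's cover

### The arm

A 6-joint arm with a two-finger parallel gripper is mounted at the origin on a cart in front of the work surface, level with it; the furniture and walls round the work are solid. World frame = base frame: x ahead of the robot, y to its left, z up, the work surface at z = 0. Lengths are in mm, angles in rad, forces in N, time in s.
With the tool pointing down it reaches from about 275 to 1000 mm from the base axis. Payload 8.4 kg.
Tool frame: the origin (TCP) lies between the finger pads; the fingertips stand 22 mm ahead of it and the grasp point (between the pads) lies 3 mm ahead of it (r.nose_length is the z of the fingertips in the tool frame, in mm); z points along the fingers, y is the line along which they close (so a half turn about z gives the same grasp; the last joint's range is limited). The gripper opens to 85 mm and grips with 20 to 120 N. Pads are 22 mm wide; open, the fingers measure 114 mm over their backs; the gripper's body (76 mm by 85 mm) begins 54 mm behind the grasp point. The pads swing forward as they close: fully open they stand 13 mm farther back than shut.
Start: joints at [-1.199, 0.353, 1.633, -0, 1.155, -0.002], TCP at [228.221, -581.845, 253.281] pointing down, gripper open.
Joint ranges: [-2.63, 2.63], [-0.92, 2.1], [0.06, 2.66], [-1.3, 4.44], [0, 2.69], [-3.02, 3.02]. Speed limits (rad/s): [2.22, 2.22, 2.79, 3.14, 3.14, 3.14].

### API

Orientations are given as [roll, pitch, yaw] about the fixed x, y, z axes, in that order (R = Rz(yaw) Ry(pitch) Rx(roll)).
In Python, from rig import r gives the robot as it stands.
- The arm moves only by the shell command python3 steer.py 'ROWS' [FORCE]. ROWS is rows parted by semicolons, their numbers by spaces, 1 to 5 of them, each of 7 numbers: a rotation vector rx, ry, rz in rad, then dx, dy, dz in mm, then the opening from 0.0 (shut) to 1.0 (fully open); each row shifts and turns the commanded pose from where the row before left it, along the tool's axes as they then stand; what a row does not reach is not made up. A row lasts 1/12 s, in which the tool goes at most 41.7 mm and 0.125 rad, less where a joint would pass 70% of its speed; a pose out of reach is approached as far as the arm can. The fingers move at their own pace and stop on an object; FORCE is the grip in N (left out, the last holds). Time passes only in rows, so rows that do not move let the fingers close. It prints the time, the measured TCP pose, the force, the opening and the grip force at its end.
- r.sense(): the state, without advancing time (a new reading comes with each control period).
- r.grab_frame(name): name is "scene" or "top" or "wrist"; returns the picture (420x560x3 uint8, red, green, blue); there is no depth.
- r.camera_params(name): a dict with "fx", "fy", "cx", "cy" (pixels), "rvec" (rotation vector, rad) and "tvec" (3), from world to camera coordinates, as OpenCV has them. Camera axes: x right, y down, z forward; pixel columns grow to the right and rows downward; lengths in mm; the calibration is good to about 2 mm. A picture is of the moment at which its call begins: read the wrist's pose just before it. camera_params takes no time and is no camera call; for the wrist camera it gives the pose at the moment of the call.
- r.sign_off(): hands the job in; it is judged then, once.
The state is a dict: "clock": time; "qpos": joint angles; "qvel": joint speeds; "joint_efforts": joint torques, N m; "eef_pos": TCP position; "tcp_rot": TCP orientation; "contact_force": force on the tool from outside, world axes, zero at the start; "wrist_torque": the same for the moment, N m; "opening": opening from 0.0 (shut) to 1.0 (fully open); "grasp_force": force on a finger pad.
Only numpy, scipy, OpenCV 4.12 (cv2) and the standard library are available. Lean on these libraries where they do the work, as an engineer would, in place of code of your own. Each camera call takes 0.05 s, during which the arm holds its last target. There are 200 camera calls.

### The job

Open the small roller pump for cleaning: turn the black wing latch on its cover a quarter turn counter-clockwise until it clicks over into the open position, then lever the cover up with the blade of the screwdriver at the notch in the front and swing it right back so that it stands open. Lay the screwdriver down on the bench again, and leave the marker, scoop, timer and small beaker where they are.

Things in the scene. Friction and masses are not known exactly. Their poses are not given: they have to be found in the camera images.
- pump: White and grey bench pump, fixed to the bench, 130 mm deep (x), 220 mm wide (y). Origin on the bench under the middle of the pump head; x points to its back, -x is the front, y to the left for someone facing its front, z up. Head: y from -75 to +75 mm, x from -65 to +65 mm, body top at z = 68 mm, covered by the hinged grey cover. Drive housing: y from -145 to -75 mm, top at z = 64 mm.
- pry_notch (a point): Middle of the mouth of the prying notch in the pump's front face, directly under the cover's front edge: 46 mm wide (y), 12 mm high (z), 14 mm deep (+x), blind. The cover's underside is its roof (7 mm above this point). Axes as the pump's.
- cover_lip (a point): Point on the cover's lower front edge above the middle of the notch, 127 mm in front of and 6 mm below the hinge line; moves with the cover. The cover is a flat slab 123 mm deep, 146 mm wide, 12 mm thick; it overhangs the front face by 2 mm.
- cover_hinge (a point): Point on the cover's hinge line (along y) at the pump's back, 75 mm above the bench, on the middle of the cover's width; its axes turn with the cover.
- pump_cover (a joint): Opening angle of the cover in rad: 0 shut, 1.6 stop standing open just past upright. The hinge is stiff (about 0.26 N m of friction, plus the cover's weight of about 0.3 kg: 3 to 5 N upward at the lip): the cover stays where it is left. It cannot lift more than about 1 degree until the latch is past about 65 degrees.
- latch_axis (a point): On the latch's vertical turning axis at half height of its wing: 99 mm above the bench with the cover shut, 50 mm behind the cover's front edge, mid-width. The wing is a straight black bar 84 x 14 x 22 mm centred here along this point's x (turns with it); its underside is 7 mm, its top 29 mm above the cover. Its hub has 15 mm radius and is 9 mm high.
- wing_end (a point): Middle of that end of the wing which points to the pump's front when locked, 42 mm from the axis.
- latch (a joint): Latch angle in rad: 0 locked (wing points front to back), 1.571 open (wing parallel to the front edge), growing counter-clockwise seen from above; stops at both ends. A sprung detent holds it at either end: it needs about 0.25 to 0.3 N m, springs back if let go before 45 degrees, and snaps on to the open end by itself after it.
- screwdriver: Screwdriver, 140 mm long, lying on the bench among the marker and the scoop. Origin at the middle of its length, on its underside; its own y axis runs along it, the blade to -y, z up. Round handle 19 mm thick from y = 10 to 70 mm; straight blade shaft 4.4 mm thick from y = 10 to -70 mm; both on one axis 9.5 mm above the origin. 0.06 kg.
- blade_tip (a point): The tip of the screwdriver's blade, 70 mm from its origin.
- handle_mid (a point): Good gripping point on the axis of the screwdriver's handle, 36 mm from the origin, 106 mm behind the blade tip.
- marker: Felt marker, 18 x 132 x 19 mm, lying on the bench beside the screwdriver (origin under its middle). Leave alone.
- scoop: Steel scoop spatula, 24 x 145 x 8 mm, with a flat handle, lying on the bench beside the screwdriver (origin under its middle). Leave alone.
- timer: Flat timer, 52 x 66 x 17 mm, lying on top of the pump's drive housing (origin under its middle). Leave alone.
- small_beaker: Small plastic beaker, 54 mm across, 52 mm high, standing in front of the drive housing (origin under its middle). Leave alone.

How it is judged (in metres and radians):
On the way, in this order (a step that is already met when the one before it is completed fails the run):
1. the latch has clicked over into its open position, with the cover still shut (value of joint latch above 1.4 rad and value of joint pump_cover below 0.05 rad), for 0.2 s.
2. the cover is being levered up with the screwdriver (value of joint pump_cover above 0.1 rad and contact force between screwdriver and pump above 0.3 N), for 0.1 s.
At the end, for the whole second after the job is handed in: The latch is in its open position (over 1.4 rad), the cover stands open by more than 1.2 rad (about 70 degrees), and the screwdriver lies still on the bench, not touching the pump (value of joint latch above 1.4 rad and value of joint pump_cover above 1.2 rad and height (world z) of screwdriver between -0.02 and 0.015 m and linear speed of screwdriver below 0.03 m/s and contact force between screwdriver and pump below 0.1 N).
It fails at once if the marker is moved more than 3 cm (distance of marker from where it was at the start of the episode above 0.03 m).
It fails at once if the scoop is moved more than 3 cm (distance of scoop from where it was at the start of the episode above 0.03 m).
It fails at once if the timer is moved more than 3 cm (distance of timer from where it was at the start of the episode above 0.03 m).
It fails at once if the small beaker is moved more than 3 cm (distance of small_beaker from where it was at the start of the episode above 0.03 m).
It also fails if it takes over 61 s, if anything falls off the work surface, if the arm or the gripper's body presses on something with over 40 N, if the wrist force passes 120 N, or if a joint passes its speed limit or range.

## Working session

There is one attempt and no reset: what is moved stays moved. The work goes in short steps, Python scripts to look and compute and a shell command to move; the robot and the scene stay as the last step left them, time stands still between calls to the robot, and variables do not carry over. Pictures are saved under pics/ and viewed, at most 10 in all, crops included, and the job is handed in when it is done.

```bash
ls; mkdir -p pics; python3 - <<'E'
from rig import r
import cv2
for n in("scene","top"):
    cv2.imwrite(f"pics/{n}0.png",r.grab_frame(n)[:,:,::-1])
    print(n,r.camera_params(n))
s=r.sense();print(s)
E
```

```text
pics
rig.py
steer.py
scene {'fx': 508.769181620247, 'fy': 508.769181620247, 'cx': 283.3741234079942, 'cy': 205.050246188903, 'rvec': array([ 0.94734377, -2.31962835,  1.22135993]), 'tvec': array([356.19423989, 319.58452974, 929.10203964])}
top {'fx': 522.4760719190666, 'fy': 522.4760719190666, 'cx': 275.3914269660847, 'cy': 204.23222984625758, 'rvec': array([ 2.10776227, -2.1519226 ,  0.17798062]), 'tvec': array([ -58.93948108,  556.96527044, 1065.05716799])}
{'clock': 0.1, 'qpos': array([-1.19939307e+00,  3.53565033e-01,  1.63401774e+00, -1.89316382e-07,
        1.15520611e+00, -2.41296389e-03]), 'qvel': array([-0.00056995, -0.00170311, -0.00323592,  0.00037342,  0.00110773,
       -0.00122655]), 'joint_efforts': array([ 1.11545601e-04, -6.06359696e+01, -3.42820323e+01,  1.13792091e-04,
        4.05119863e-03,  6.61120293e-05]), 'eef_pos': array([ 228.08720059, -581.48926294,  252.66337794]), 'tcp_rot': array([-3.14039643e+00, -2.71334786e-06,  3.73816291e-01]), 'contact_force': array([-0.18476529, -0.78023171, -0.65234309]), 'wrist_torque': array([ 0.0095584 , -0.00120034, -0.00481361]), 'grasp_force': 0.0, 'opening': 0.9969321281151006}
```

View pics/top0.png

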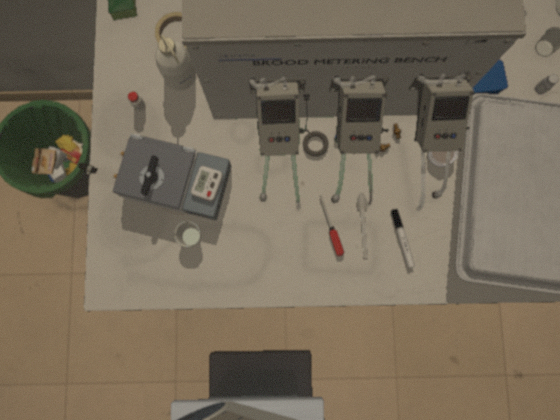

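View pics/scene0.png

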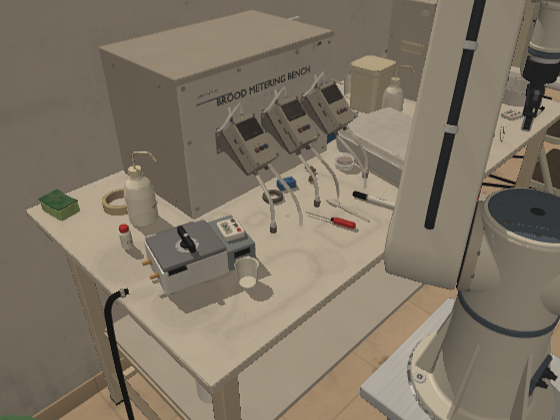

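The top view shows the pump at about (170,178) with its wing at (150,175), the screwdriver from (322,197) (blade) to (339,253) (red handle), the scoop at x≈363, the marker at x≈402 and the beaker at (188,235). The scene view confirms that the pump's front faces the robot.

```bash
cat > h.py <<'E'
import numpy as np, cv2
from scipy.spatial.transform import Rotation as R
def ray(p,uv):
    M=R.from_rotvec(p["rvec"]).as_matrix(); t=np.array(p["tvec"])
    d=M.T@np.array([(uv[0]-p["cx"])/p["fx"],(uv[1]-p["cy"])/p["fy"],1.0])
    return -M.T@t, d
def onz(p,uv,z):
    c,d=ray(p,uv); return c+d*(z-c[2])/d[2]
def tri(p1,uv1,p2,uv2):
    c1,d1=ray(p1,uv1);c2,d2=ray(p2,uv2)
    s=np.linalg.lstsq(np.c_[d1,-d2],c2-c1,rcond=None)[0]
    a,b=c1+d1*s[0],c2+d2*s[1]; return (a+b)/2,np.linalg.norm(a-b)
def proj(p,X):
    x=R.from_rotvec(p["rvec"]).as_matrix()@np.array(X)+p["tvec"]
    return np.array([p["fx"]*x[0]/x[2]+p["cx"],p["fy"]*x[1]/x[2]+p["cy"]])
def tool(rot,d): # world vector -> tool axes
    return R.from_euler("xyz",rot).inv().apply(d)
E
python3 - <<'E'
from rig import r
from h import *
p=r.camera_params("top")
im=cv2.imread("pics/top0.png"); hsv=cv2.cvtColor(im,cv2.COLOR_BGR2HSV)
m=(((hsv[:,:,0]<8)|(hsv[:,:,0]>172))&(hsv[:,:,1]>120)).astype(np.uint8)
m[:,:310]=0;m[:,350:]=0
ys,xs=np.nonzero(m)
P=np.array([onz(p,(x,y),9.5)[:2] for x,y in zip(xs,ys)])
c=P.mean(0);ev=np.linalg.svd(P-c)[2][0];q=(P-c)@ev
print("handle",c,ev,q.min(),q.max(),len(P))
print("tip", onz(p,(321,196),9.5))
g=hsv[130:222,110:235]
# wing
k=(hsv[:,:,2]<45).astype(np.uint8);k[:150]=0;k[205:]=0;k[:,:135]=0;k[:,165:]=0
ys,xs=np.nonzero(k);P=np.array([onz(p,(x,y),106)[:2] for x,y in zip(xs,ys)])
c=P.mean(0);ev=np.linalg.svd(P-c)[2][0];print("wing",c,ev,np.degrees(np.arctan2(ev[1],ev[0])),np.ptp((P-c)@ev),len(P))
a=cv2.resize(im[125:225,105:240],None,fx=5.4,fy=5.4,interpolation=cv2.INTER_CUBIC)
cv2.imwrite("pics/pump_crop.png",a)
E
```

```text
handle [ 476.0605406  -200.46922598] [-0.96029762 -0.27897756] -29.61227433386121 28.698605092199582 197
tip [ 578.51183517 -171.44126344    9.5       ]
wing [607.54580558 182.61847101] [-0.96315486  0.26894741] 164.39835861250066 76.58887109452817 116
```

View pics/pump_crop.png

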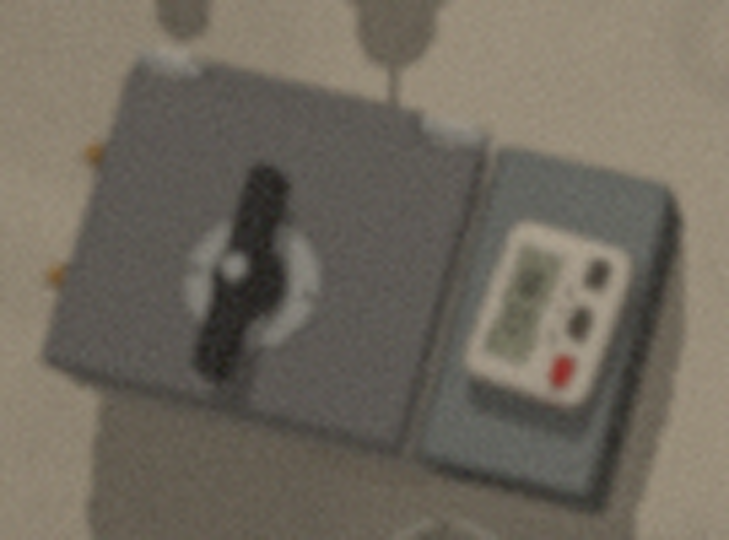

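The crop shows the cover's corners at about (45,362), (403,452), (487,145) and (140,60), the wing from (215,375) to (268,175), and the timer on the housing to the right.

```bash
python3 - <<'E'
from rig import r
from h import *
p=r.camera_params("top");ps=r.camera_params("scene")
f=lambda u,v:(105+(u+.5)/5.4-.5,125+(v+.5)/5.4-.5)
C=[onz(p,f(*c),81)[:2] for c in((45,360),(403,450),(487,140),(138,58))]
print(np.round(C,1))
for i in range(4):
    d=C[(i+1)%4]-C[i];print(np.linalg.norm(d),np.degrees(np.arctan2(d[1],d[0])))
for c in((212,380),(268,166)): print("wing end",onz(p,f(*c),110))
b=onz(p,(188,236),52);print("beaker",b)
E
python3 - <<'E'
import cv2
im=cv2.imread('pics/scene0.png')
cv2.imwrite('pics/sc.png',cv2.resize(im[205:300,130:275],None,fx=5.4,fy=5.4,interpolation=cv2.INTER_CUBIC))
E
```

```text
[[584.4 266.4]
 [546.3 128.1]
 [668.1  96.7]
 [704.3 233.8]]
143.40151514884883 -105.38347135453955
125.77290842479269 -14.454033546296367
141.80767467027874 75.1999746401821
124.31312537849985 164.81885188751633
wing end [569.45398399 194.32819801 110.        ]
wing end [651.53063941 174.97261864 110.        ]
beaker [491.04305146 114.46490274  52.        ]
```

View pics/sc.png

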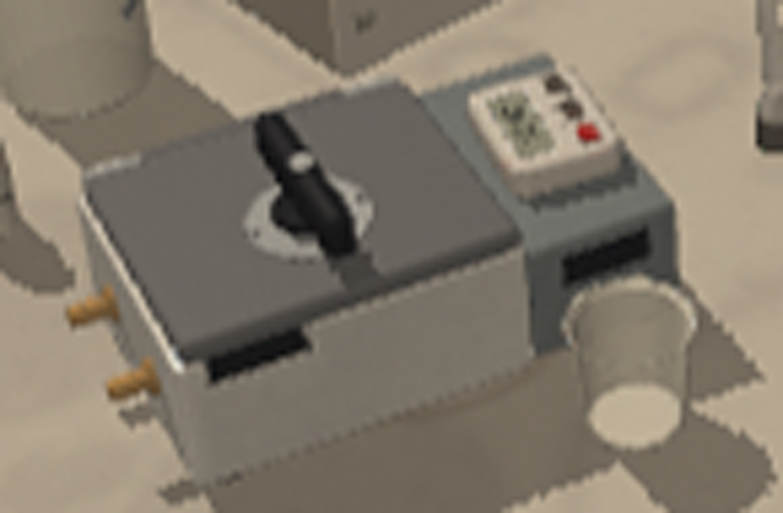

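The notch shows in the scene crop as a dark slot from about (208,370) to (308,335), on the left part of the front face.

```bash
cat >> h.py <<'E'
yaw=np.radians(-15.1); ax=np.array([np.cos(yaw),np.sin(yaw),0]); ay=np.array([-np.sin(yaw),np.cos(yaw),0])
latch=np.array([612,184.5,99.]); front=latch-52*ax+2*ax  # cover front edge middle (xy)
def onfront(p,uv):
    c,d=ray(p,uv); P=front+2*ax; return c+d*((P-c)@ax)/(d@ax)
def todo(target,rot=None,s=None):
    from rig import r
    s=r.sense(); print("pos",np.round(s["eef_pos"],1),"rot",np.round(s["tcp_rot"],3),"tool shift",np.round(tool(s["tcp_rot"],np.array(target)-s["eef_pos"]),1))
    if rot is not None:
        print("rotvec",np.round((R.from_euler("xyz",s["tcp_rot"]).inv()*R.from_euler("xyz",rot)).as_rotvec(),3))
E
python3 - <<'E'
from rig import r
from h import *
ps=r.camera_params("scene")
f=lambda u,v:(130+(u+.5)/5.4-.5,205+(v+.5)/5.4-.5)
for c in((207,367),(208,380),(308,335),(310,350),(258,358)):
    X=onfront(ps,f(*c));print(np.round(X,1),"along y",(X-front)@ay)
for X,c in((latch+[0,0,11]-42*ax,"wing front top"),(latch+[0,0,11]+42*ax,"back")):print(c,(proj(ps,X)-[130,205])*5.4)
todo([612,184.5,220],[-np.pi,0,yaw])
E
```

```text
[583.3 262.5  62.9] along y 67.79712346605457
[583.4 262.9  56.3] along y 68.27197156381277
[572.4 222.1  60.8] along y 26.0284216460947
[572.5 222.2  52.9] along y 26.082994102018155
[578.  242.7  58.3] along y 47.327926304143716
wing front top [348.92383796 207.26666431]
back [271.45800205  97.81851391]
pos [ 228.1 -581.5  252.7] rot [-3.14  -0.     0.374] tool shift [ 637.1 -572.9   33.4]
rotvec [-0.001  0.     0.637]
```

```bash
python3 steer.py '0 0 0 30 -27 1.5 0.5; 0 0 0 30 -27 1.5 0.5; 0 0 0 30 -27 1.5 0.5; 0 0 0 30 -27 1.5 0.5; 0 0 0 30 -27 1.5 0.5' 60
python3 steer.py '0 0 0 30 -27 1.5 0.5; 0 0 0 30 -27 1.5 0.5; 0 0 0 30 -27 1.5 0.5; 0 0 0 30 -27 1.5 0.5; 0 0 0 30 -27 1.5 0.5'
python3 steer.py '0 0 0 30 -27 1.5 0.5; 0 0 0 30 -27 1.5 0.5; 0 0 0 30 -27 1.5 0.5; 0 0 0 30 -27 1.5 0.5; 0 0 0 30 -27 1.5 0.5'
python3 steer.py '0 0 0 30 -27 1.5 0.5; 0 0 0 30 -27 1.5 0.5; 0 0 0 30 -27 1.5 0.5; 0 0 0 30 -27 1.5 0.5; 0 0 0 30 -27 1.5 0.5'
python3 steer.py '0 0 0.106 0 0 0 0.5; 0 0 0.106 0 0 0 0.5; 0 0 0.106 0 0 0 0.5; 0 0 0.106 0 0 0 0.5; 0 0 0.106 0 0 0 0.5'
python3 steer.py '0 0 0.106 0 0 0 0.5; 0 0 0 0 0 0 0.5; 0 0 0 0 0 0 0.5'
python3 - <<'E'
from rig import r
from h import *
todo([612,184.5,220],[-np.pi,0,yaw]); print(r.sense()["qpos"],r.sense()["opening"])
pw=r.camera_params("wrist");im=r.grab_frame("wrist")
cv2.imwrite("pics/w1.png",im[:,:,::-1])
print(proj(pw,latch+[0,0,11]-42*ax),proj(pw,latch+[0,0,11]+42*ax),proj(pw,front+[0,0,-18]),proj(pw,front+2*ax+47*ay+[0,0,-30]))
E
```

```text
clock: 0.52
eef_pos: [318.8, -399.5, 245.4]
tcp_rot: [-3.141, 0.0, 0.373]
contact_force: [1.0, 0.6, 0.1]
opening: 0.498
grasp_force: 0.0
clock: 0.93
eef_pos: [409.2, -219.0, 238.2]
tcp_rot: [-3.142, 0.0, 0.374]
contact_force: [1.2, 0.1, 0.6]
opening: 0.501
grasp_force: 0.0
clock: 1.35
eef_pos: [499.6, -38.4, 230.6]
tcp_rot: [-3.142, 0.0, 0.374]
contact_force: [0.5, -1.6, 0.6]
opening: 0.498
grasp_force: 0.0
clock: 1.77
eef_pos: [589.9, 142.0, 222.9]
tcp_rot: [-3.142, 0.001, 0.374]
contact_force: [-0.1, 0.2, 0.1]
opening: 0.498
grasp_force: 0.0
clock: 2.18
eef_pos: [589.3, 140.1, 222.8]
tcp_rot: [3.141, 0.001, -0.161]
contact_force: [0.3, 0.4, 0.5]
opening: 0.5
grasp_force: 0.0
clock: 2.43
eef_pos: [589.4, 139.9, 223.0]
tcp_rot: [3.141, 0.001, -0.259]
contact_force: [-0.1, 0.4, 0.0]
opening: 0.501
grasp_force: 0.0
pos [589.4 139.9 223. ] rot [ 3.141e+00  1.000e-03 -2.590e-01] tool shift [ 10.4 -48.9   3. ]
rotvec [0.    0.001 0.005]
[ 2.30626800e-01  3.53544191e-01  1.70487413e+00 -1.29828589e-06
  1.08377816e+00  2.06031505e+00] 0.5006493723533052
[216.96233225 251.04633839] [210.46690308 137.27961712] [223.7472267  245.10413568] [171.8142359  237.14897667]
```

View pics/w1.png

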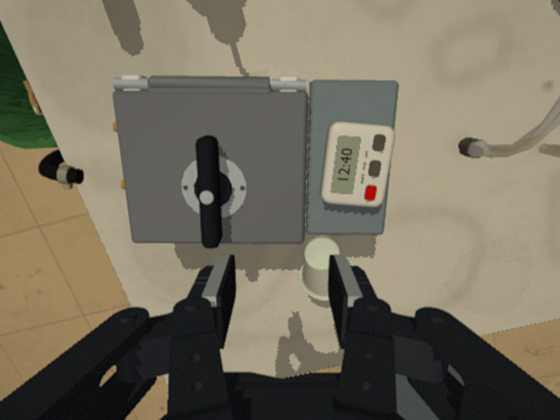

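The wrist view shows the wing from (207,137) to (210,246) with its hub at (212,186), the cover's front edge from (132,242) to (304,243), the timer to the right, and the beaker at (322,265).

```bash
python3 - <<'E'
from rig import r
from h import *
p=r.camera_params("wrist")
A,B=onz(p,(207,138),110),onz(p,(210,242),110);print(A,B,(A+B)/2,np.degrees(np.arctan2(*(A-B)[1::-1])),np.linalg.norm(A-B))
C=[onz(p,c,81) for c in((132,241),(304,241),(307,92),(115,92))]
for i in range(4):
    d=C[(i+1)%4]-C[i];print(np.round(C[i],1),np.linalg.norm(d),np.degrees(np.arctan2(d[1],d[0])))
print("hub ring",onz(p,(213,186),82))
b=onz(p,(322,277),52);print(b)
E
```

```text
[652.73649523 176.02040236 110.        ] [579.77811721 198.17534252 110.        ] [616.25730622 187.09787244 110.        ] -16.891724531390313 76.24805765854045
[586.9 270.4  81. ] 143.55547169702484 -104.82908683754682
[550.1 131.7  81. ] 117.94076766219112 -14.778027970668674
[664.2 101.6  81. ] 140.45749572123472 75.16592434945902
[700.1 237.3  81. ] 117.99091430882345 163.71743301662386
hub ring [614.6916102  189.98312651  82.        ]
[496.87543742 125.00782474  52.        ]
```

```bash
python3 steer.py '0 0 0 5.5 -25.5 20 0.5; 0 0 0 5.5 -25.5 20 0.5; 0 0 0 0 0 0 0.5; 0 0 0 0 0 25 0.5; 0 0 0 0 0 25 0.5'
python3 steer.py '0 0 0 0 0 10 0.5; 0 0 0 0 0 8 0.5; 0 0 0 0 0 0 0.5; 0 0 0 0 0 0 0; 0 0 0 0 0 0 0' 60
python3 steer.py '0 0 0 0 0 0 0; 0 0 0 0 0 0 0; 0 0 0 0 0 0 0' 60
```

```text
clock: 2.9
eef_pos: [614.3, 186.8, 133.8]
tcp_rot: [-3.14, -0.002, -0.259]
contact_force: [-0.0, -1.0, -1.3]
opening: 0.506
grasp_force: 0.0
clock: 3.32
eef_pos: [614.3, 186.4, 116.6]
tcp_rot: [-3.141, -0.002, -0.262]
contact_force: [-0.6, -0.6, 0.4]
opening: 0.226
grasp_force: 0.0
clock: 3.57
eef_pos: [614.8, 188.2, 117.2]
tcp_rot: [-3.137, -0.003, -0.263]
contact_force: [1.4, 8.2, 0.6]
opening: 0.142
grasp_force: 60.5
```

```bash
python3 steer.py '0 0 0 0 -2 0 0; 0 0 0 0 0 0 0;0 0 -0.06 0 0 0 0;0 0 -0.06 0 0 0 0'
python3 steer.py '0 0 -0.1 0 0 0 0; 0 0 -0.1 0 0 0 0; 0 0 -0.1 0 0 0 0; 0 0 -0.1 0 0 0 0; 0 0 0 0 0 0 0'
```

```text
clock: 3.9
eef_pos: [614.9, 188.7, 117.1]
tcp_rot: [-3.14, -0.002, -0.14]
contact_force: [-0.8, 1.6, 5.8]
opening: 0.149
grasp_force: 61.3
clock: 4.32
eef_pos: [614.9, 189.6, 117.1]
tcp_rot: [-3.14, -0.003, 0.264]
contact_force: [-1.4, 5.9, 4.2]
opening: 0.146
grasp_force: 61.1
```

Turning well; continue to about 1.58 rad in total.

```bash
python3 steer.py '0 0 -0.11 0 0 0 0; 0 0 -0.11 0 0 0 0; 0 0 -0.11 0 0 0 0; 0 0 -0.11 0 0 0 0; 0 0 -0.11 0 0 0 0'
python3 steer.py '0 0 -0.11 0 0 0 0; 0 0 -0.11 0 0 0 0; 0 0 -0.11 0 0 0 0; 0 0 -0.11 0 0 0 0; 0 0 0 0 0 0 0'
python3 -c "
from rig import r;s=r.sense();print(s['wrist_torque'],s['qpos'])"
```

```text
clock: 4.73
eef_pos: [614.4, 190.6, 117.1]
tcp_rot: [-3.14, -0.004, 0.813]
contact_force: [-3.8, 11.2, 5.8]
opening: 0.144
grasp_force: 61.2
clock: 5.15
eef_pos: [613.6, 191.2, 117.1]
tcp_rot: [-3.141, -0.004, 1.255]
contact_force: [-6.9, 14.1, 6.2]
opening: 0.144
grasp_force: 61.5
[2.35642675 1.08742698 0.22875571] [0.29765846 0.52678392 1.69835168 0.00502911 0.91486647 0.6108304 ]
```

```bash
python3 steer.py '0 0 -0.05 0 0 0 0; 0 0 0 0 0 0 0; 0 0 0 0 0 0 0.5; 0 0 0 0 0 0 0.5; 0 0 0 0 0 0 0.5'
python3 steer.py '0 0 0 0 0 -25 0.5; 0 0 0 0 0 -35 0.5; 0 0 0 0 0 -40 0.5; 0 0 0 0 0 0 0.5'
python3 - <<'E'
from rig import r
from h import *
cv2.imwrite("pics/t2.png",r.grab_frame("top")[:,:,::-1])
im=cv2.imread("pics/t2.png");cv2.imwrite("pics/t2c.png",cv2.resize(im[125:225,105:240],None,fx=5.4,fy=5.4))
todo([480,-199.4,150],[-np.pi,0,np.radians(16.2)]);todo([480,-199.4,150],[-np.pi,0,np.radians(196.2)])
E
```

```text
clock: 5.57
eef_pos: [614.4, 188.2, 116.0]
tcp_rot: [3.14, -0.0, 1.298]
contact_force: [0.8, 1.0, 0.2]
opening: 0.501
grasp_force: 0.0
clock: 5.9
eef_pos: [618.0, 189.0, 223.5]
tcp_rot: [3.132, -0.006, 1.297]
contact_force: [2.1, 0.5, 1.0]
opening: 0.502
grasp_force: 0.0
pos [616.8 188.7 220.3] rot [ 3.134 -0.004  1.297] tool shift [-410.9  -27.5   68.3]
rotvec [ 0.005 -0.008  1.015]
pos [616.8 188.7 220.3] rot [ 3.134 -0.004  1.297] tool shift [-410.9  -27.5   68.3]
rotvec [ 0.009  0.005 -2.127]
```

View pics/t2c.png

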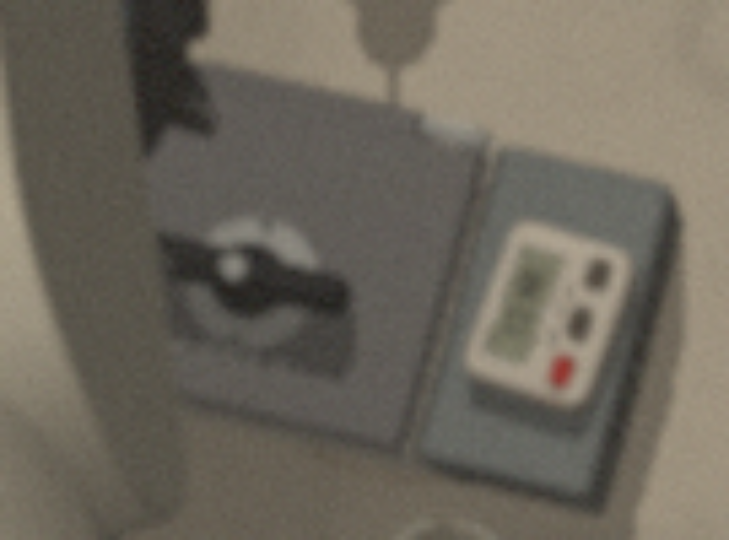

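The latch now lies parallel to the front edge, so it is open, and the cover is still shut. Now I'll go for the screwdriver.

```bash
python3 steer.py '0 0 0 -9 -33 0 0.5; 0 0 0 -9 -33 0 0.5; 0 0 0 -9 -33 0 0.5; 0 0 0 -9 -33 0 0.5; 0 0 0 -37 10.5 4 0.5'
python3 steer.py '0 0 0 -37 10.5 4 0.5; 0 0 0 -37 10.5 4 0.5; 0 0 0 -37 10.5 4 0.5; 0 0 0 -37 10.5 4 0.5; 0 0 0 -37 10.5 4 0.5'
python3 steer.py '0 0 0 -37 10.5 4 0.5; 0 0 0 -37 10.5 4 0.5; 0 0 0 -37 10.5 4 0.5; 0 0 0 -37 10.5 4 0.5; 0 0 0.1 0 0 0 0.5'
python3 steer.py '0 0 0.115 0 0 0 0.5; 0 0 0.115 0 0 0 0.5; 0 0 0.115 0 0 0 0.5; 0 0 0.115 0 0 0 0.5; 0 0 0.115 0 0 0 0.5'
python3 steer.py '0 0 0.115 0 0 0 0.5; 0 0 0.115 0 0 0 0.5; 0 0 0.115 0 0 0 0.5; 0 0 0 0 0 0 0.5; 0 0 0 0 0 0 0.5'
python3 - <<'E'
from rig import r
from h import *
todo([480,-199.4,100],[-np.pi,0,np.radians(16.2)])
p=r.camera_params("wrist");im=r.grab_frame("wrist");cv2.imwrite("pics/w3.png",im[:,:,::-1])
hsv=cv2.cvtColor(im,cv2.COLOR_RGB2HSV)
m=(((hsv[:,:,0]<8)|(hsv[:,:,0]>172))&(hsv[:,:,1]>120)&(hsv[:,:,2]>60)).astype(np.uint8)
n,l,st,_=cv2.connectedComponentsWithStats(m);i=1+st[1:,4].argmax();ys,xs=np.nonzero(l==i);print(st[i])
P=np.array([onz(p,(x,y),12)[:2] for x,y in zip(xs,ys)])
c=P.mean(0);ev=np.linalg.svd(P-c,full_matrices=False)[2][0];q=(P-c)@ev;print(c,np.degrees(np.arctan2(ev[1],ev[0])),np.ptp(q))
E
```

```text
clock: 6.37
eef_pos: [471.8, 154.6, 210.7]
tcp_rot: [-3.138, -0.0, 1.303]
contact_force: [1.8, -0.4, -0.4]
opening: 0.5
grasp_force: 0.0
clock: 6.78
eef_pos: [477.2, -43.5, 190.7]
tcp_rot: [-3.141, 0.0, 1.298]
contact_force: [1.2, -0.2, -0.7]
opening: 0.497
grasp_force: 0.0
clock: 7.2
eef_pos: [478.0, -201.1, 174.3]
tcp_rot: [3.141, 0.002, 1.198]
contact_force: [-0.2, -0.0, 0.2]
opening: 0.502
grasp_force: 0.0
clock: 7.62
eef_pos: [477.9, -195.6, 174.5]
tcp_rot: [-3.141, 0.001, 0.617]
contact_force: [0.5, -1.1, -0.3]
opening: 0.499
grasp_force: 0.0
clock: 8.03
eef_pos: [478.1, -195.5, 174.8]
tcp_rot: [-3.141, 0.001, 0.281]
contact_force: [0.0, -0.5, 0.5]
opening: 0.502
grasp_force: 0.0
pos [ 478.1 -195.5  174.8] rot [-3.141e+00  1.000e-03  2.810e-01] tool shift [ 0.8  4.3 74.8]
rotvec [-0.     0.001 -0.002]
[ 274  163   21   67 1330]
[ 476.71875108 -197.63902825] -163.7360998449598 59.243742337448225
```

View pics/w3.png

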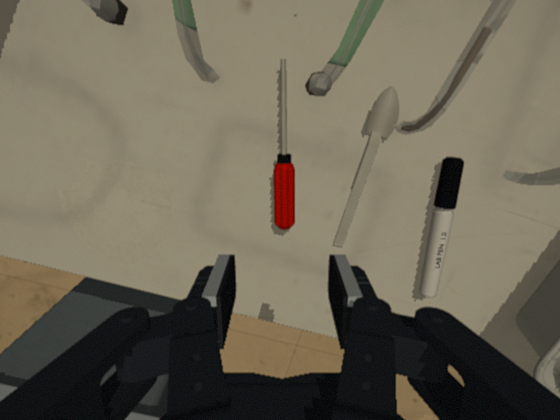

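The wrist view shows the handle from (284,228) up to (284,162), the blade tip at (283,60), the scoop at (365,170), the marker at (440,230) and the tube ends near (318,85) and (212,77). The fingers at half opening should clear the scoop.

```bash
python3 -c "
from rig import r
from h import *
p=r.camera_params('wrist');print('tip',onz(p,(283,59.5),9.5))"
python3 steer.py '0 0 0 4.6 1.8 30 0.5; 0 0 0 0 0 35 0.5; 0 0 0 0 0 35 0.5; 0 0 0 0 0 25 0.5; 0 0 0 0 0 12 0.5'
python3 steer.py '0 0 0 0 0 10 0.5; 0 0 0 0 0 2 0.5; 0 0 0 0 0 0 0.5; 0 0 0 0 0 0 0; 0 0 0 0 0 0 0' 100
python3 steer.py '0 0 0 0 0 0 0; 0 0 0 0 0 0 0; 0 0 0 0 0 0 0; 0 0 0 0 0 0 0'
```

```text
tip [ 580.88305908 -166.57403513    9.5       ]
clock: 8.5
eef_pos: [481.5, -195.1, 35.2]
tcp_rot: [-3.139, 0.003, 0.281]
contact_force: [-0.1, 0.3, 0.3]
opening: 0.498
grasp_force: 0.0
clock: 8.92
eef_pos: [484.4, -196.2, 27.6]
tcp_rot: [3.14, -0.002, 0.278]
contact_force: [0.2, 2.0, 0.6]
opening: 0.232
grasp_force: 0.6
clock: 9.25
eef_pos: [484.4, -196.3, 28.0]
tcp_rot: [3.14, -0.002, 0.278]
contact_force: [-0.9, 0.4, 8.2]
opening: 0.173
grasp_force: 97.9
```

```bash
python3 steer.py '0 0 0 0 0 0 0.5; 0 0 0 0 0 0 0.5; 0 0 0 0 0 4.5 0.5; 0 0 0 0 0 0 0.5; 0 0 0 0 0 0 0.5'
python3 steer.py '0 0 0 0 0 0 0; 0 0 0 0 0 0 0; 0 0 0 0 0 0 0; 0 0 0 0 0 0 0; 0 0 0 0 0 0 0' 110
```

```text
clock: 9.67
eef_pos: [483.2, -195.8, 21.5]
tcp_rot: [-3.141, 0.0, 0.278]
contact_force: [-0.2, 0.2, -0.0]
opening: 0.498
grasp_force: 0.0
clock: 10.08
eef_pos: [484.0, -196.1, 22.6]
tcp_rot: [3.141, -0.001, 0.278]
contact_force: [-2.1, 0.8, 11.7]
opening: 0.181
grasp_force: 108.4
```

```bash
python3 steer.py '0 0 0 0 0 -5 0; 0 0 0 -5 0 -15 0; 0 0 0 -10 0 -25 0; 0 0 0 -20 0 -30 0; 0 0 0 -25 0 -30 0'
python3 steer.py '0 0 0 0 0 -20 0; 0 0 0 0 0 0 0; 0 0 0 0 0 0 0'
python3 - <<'E'
from rig import r
from h import *
todo([400,-100,120])
p=r.camera_params("wrist");im=r.grab_frame("wrist");cv2.imwrite("pics/w4.png",im[:,:,::-1])
cv2.imwrite("pics/s4.png",r.grab_frame("scene")[:,:,::-1])
E
```

```text
clock: 10.5
eef_pos: [425.6, -212.1, 127.6]
tcp_rot: [-3.141, 0.0, 0.279]
contact_force: [0.6, -0.3, -0.0]
opening: 0.18
grasp_force: 107.7
clock: 10.75
eef_pos: [426.4, -212.8, 147.9]
tcp_rot: [3.14, -0.002, 0.277]
contact_force: [-0.3, 0.8, -0.0]
opening: 0.177
grasp_force: 107.7
pos [ 426.4 -212.8  147.9] rot [ 3.14e+00 -2.00e-03  2.77e-01] tool shift [   5.5 -115.8   27.7]
```

View pics/w4.png

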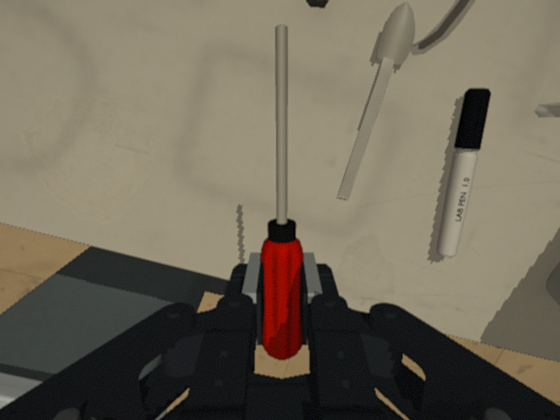

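The screwdriver is held straight, with its tip at about (281,27) in the wrist view, and the scoop and marker are undisturbed.

```bash
python3 - <<'E'
from rig import r
from h import *
s=r.sense();p=r.camera_params("wrist");T=R.from_euler("xyz",s["tcp_rot"])
c,d=ray(p,(281,27));c=T.inv().apply(c-s["eef_pos"]);d=T.inv().apply(d)
for x in(99,101,103):print("tip tool",np.round(c+d*(x-c[0])/d[0],1))
print("cam in tool",c)
c,d=ray(p,(281.5,219));c=T.inv().apply(c-s["eef_pos"]);d=T.inv().apply(d)
print("collar", np.round(c+d*(29-c[0])/d[0],1))
ps=r.camera_params("scene");im=cv2.imread("pics/s4.png")
u=proj(ps,s["eef_pos"]+T.apply([101,0,13]));print(u,proj(ps,s["eef_pos"]+T.apply([30,0,13])))
u=u.astype(int);cv2.imwrite("pics/s4c.png",cv2.resize(im[u[1]-50:u[1]+50,u[0]-70:u[0]+70],None,fx=5,fy=5,interpolation=cv2.INTER_CUBIC));print(u-[70,50])
E
```

```text
tip tool [99.  -0.4  0.8]
tip tool [101.   -0.4  11.6]
tip tool [103.   -0.4  22.4]
cam in tool [  76.59897439   -0.14713063 -120.27799599]
collar [29.  -0.3 14.4]
[328.45161134 176.17520559] [355.15158003 183.40508989]
[258 126]
```

View pics/s4c.png

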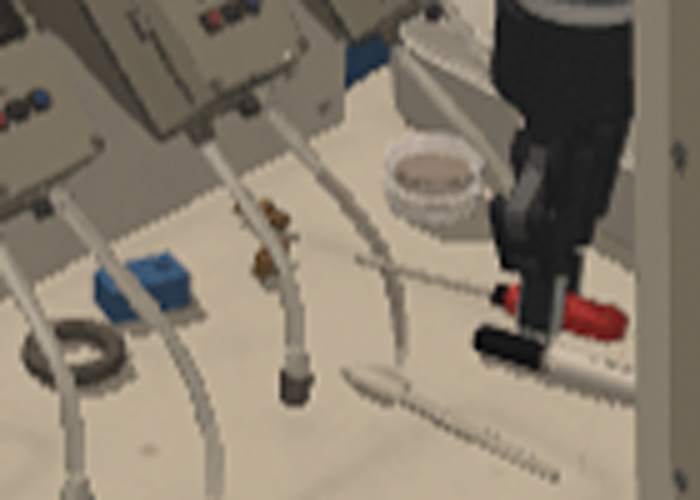

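```bash
python3 steer.py '0 0 0.108 0 0 0 0; 0 0 0.108 0 0 0 0; 0 0 0.108 0 0 0 0; 0 0 0.108 0 0 0 0; 0 0 0.108 0 0 0 0'
python3 steer.py '0 0 0 -8 -40 0 0; 0 0 0 -8 -40 0 0; 0 0 0 -8 -40 0 0; 0 0 0 -8 -40 0 0; 0 0 0 -8 -40 0 0'
python3 steer.py '0 0 0 -8 -40 0 0; 0 0 0 -8 -40 0 0; 0 0 0 -8 -40 0 0; 0 0 0 -8 -40 0 0; 0 0 0 -8 -40 0 0'
python3 steer.py '0 0 0 -8 -40 0 0; 0 0 0 -8 -40 0 0; 0 0 0 0 0 0 0; 0 0 0 0 0 0 0'
cat >> h.py <<'E'
yaw=np.radians(-15.0); ax=np.array([np.cos(yaw),np.sin(yaw),0]); ay=np.array([-np.sin(yaw),np.cos(yaw),0])
latch=np.array([614.4,188.3,99.]); front=latch-50*ax
TIP=np.array([101.3,-.4,13.5])
E
python3 - <<'E'
from rig import r
from h import *
ps=r.camera_params("scene")
f=lambda u,v:(130+(u+.5)/5.4-.5,205+(v+.5)/5.4-.5)
for c in((207,367),(308,335),(258,358)):
    X=onfront(ps,f(*c));print(np.round(X,1),"along y",(X-front)@ay)
todo([458.2,278.8,75.5],[-np.pi,0,yaw])
E
```

```text
clock: 11.27
eef_pos: [425.3, -211.7, 145.1]
tcp_rot: [-3.141, 0.003, -0.267]
contact_force: [0.2, -0.6, -1.2]
opening: 0.172
grasp_force: 107.6
clock: 11.68
eef_pos: [438.0, -6.8, 145.4]
tcp_rot: [3.141, 0.003, -0.262]
contact_force: [0.7, -0.2, -0.7]
opening: 0.18
grasp_force: 107.7
clock: 12.1
eef_pos: [451.1, 197.0, 145.2]
tcp_rot: [3.14, 0.002, -0.261]
contact_force: [0.9, 0.6, -0.4]
opening: 0.175
grasp_force: 107.7
clock: 12.43
eef_pos: [456.6, 278.2, 145.0]
tcp_rot: [3.14, 0.002, -0.258]
contact_force: [-0.3, -0.8, -1.1]
opening: 0.181
grasp_force: 107.9
[584.4 261.9  61.8] along y 63.29208176030056
[573.6 221.4  59.7] along y 21.439794503693275
[579.1 242.   57.2] along y 42.78285456503303
pos [456.6 278.2 145. ] rot [ 3.14e+00  2.00e-03 -2.58e-01] tool shift [ 1.5 -1.1 69.5]
rotvec [0.002 0.002 0.004]
```

```bash
python3 steer.py '0 0 0 1.5 2 25 0; 0 0 0 0 0 25 0; 0 0 0 0 0 15 0; 0 0 0 0 0 4.5 0; 0 0 0 0 0 0 0'
python3 - <<'E'
from rig import r
from h import *
s=r.sense();T=R.from_euler("xyz",s["tcp_rot"]);print(np.round(s["eef_pos"],1),np.round(s["tcp_rot"],3))
tip=s["eef_pos"]+T.apply(TIP);ps=r.camera_params("scene")
im=r.grab_frame("scene")[:,:,::-1];m=front+2*ax+44*ay;m[2]=62
print("tip",tip,"to mouth pump axes",(m-tip)@ax,(m-tip)@ay,m[2]-tip[2])
print("px tip",(proj(ps,tip)-[120,205])*5,"mouth",(proj(ps,m)-[120,205])*5)
cv2.imwrite("pics/s5.png",cv2.resize(im[205:305,120:270],None,fx=5,fy=5,interpolation=cv2.INTER_CUBIC))
E
```

```text
clock: 12.85
eef_pos: [457.0, 272.3, 75.4]
tcp_rot: [3.138, 0.003, -0.263]
contact_force: [0.2, 0.5, -0.2]
opening: 0.174
grasp_force: 107.8
[457.  272.3  75.4] [ 3.138e+00  3.000e-03 -2.630e-01]
tip [554.8918145  246.29234553  61.54463968] to mouth pump axes 24.49001673909234 3.3855474712777247 0.4553603171060132
px tip [311.52177986 353.57445674] mouth [282.80807181 321.89462606]
```

View pics/s5.png

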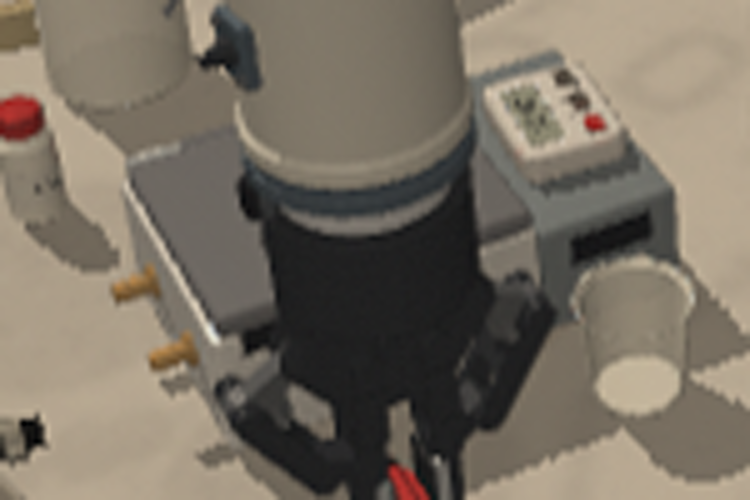

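All picture views are used up, so from here I'll rely on numbers. The scene view shows the arm hiding the tip, so I'll insert by force feel.

```bash
python3 steer.py '0 0 0 10 -3 -0.4 0; 0 0 0 8 0 0 0; 0 0 0 0 0 0 0'
for i in 1 ; do python3 steer.py '0 0 0 5 0 0 0; 0 0 0 0 0 0 0'; done; python3 steer.py '0 0 0 4 0 0 0; 0 0 0 0 0 0 0'; python3 steer.py '0 0 0 4 0 0 0; 0 0 0 0 0 0 0'
```

```text
clock: 13.15
eef_pos: [479.5, 272.5, 79.0]
tcp_rot: [-3.139, -0.003, -0.263]
contact_force: [0.1, 1.2, -0.3]
opening: 0.18
grasp_force: 107.8
clock: 13.32
eef_pos: [482.5, 270.8, 78.3]
tcp_rot: [-3.141, -0.001, -0.263]
contact_force: [-0.7, -0.1, -0.1]
opening: 0.177
grasp_force: 107.8
clock: 13.48
eef_pos: [485.8, 269.7, 77.9]
tcp_rot: [-3.141, -0.0, -0.262]
contact_force: [1.2, -0.7, -0.8]
opening: 0.177
grasp_force: 107.8
clock: 13.65
eef_pos: [489.6, 268.7, 77.8]
tcp_rot: [-3.141, -0.0, -0.262]
contact_force: [-0.0, 1.0, 0.8]
opening: 0.172
grasp_force: 107.8
```

```bash
python3 steer.py '0 0 0 0 0 0 0; 0 0 0 0 0 0 0;0 0 0 0 0 0 0';  python3 steer.py '0 0 0 3 0 0 0; 0 0 0 0 0 0 0; 0 0 0 0 0 0 0'; python3 steer.py '0 0 0 2.5 0 0 0; 0 0 0 0 0 0 0; 0 0 0 0 0 0 0'
```

```text
clock: 13.9
eef_pos: [488.9, 268.7, 77.7]
tcp_rot: [3.141, 0.0, -0.262]
contact_force: [-0.2, -0.9, -0.5]
opening: 0.176
grasp_force: 107.8
clock: 14.15
eef_pos: [492.2, 267.9, 77.7]
tcp_rot: [-3.141, -0.0, -0.262]
contact_force: [0.6, 0.8, -0.5]
opening: 0.179
grasp_force: 107.8
clock: 14.4
eef_pos: [493.9, 267.2, 77.5]
tcp_rot: [3.141, 0.001, -0.262]
contact_force: [-2.5, 1.1, 0.0]
opening: 0.18
grasp_force: 107.7
```

The blade stopped softly about 12.7 mm in, which is the notch's blind end. I'll back off 1 mm and lever up.

```bash
python3 steer.py '0 0 0 -1.5 0 0 0; 0 0 0 0 0 -2 0; 0 0 0 0 0 0 0' 120; python3 steer.py '0 0 0 0 0 -3 0; 0 0 0 0 0 0 0'; python3 steer.py '0 0 0 0 0 -4 0; 0 0 0 0 0 0 0';python3 steer.py '0 0 0 0 0 -5 0; 0 0 0 0 0 0 0'
python3 -c "
from rig import r;s=r.sense();print(s['wrist_torque'])"
```

```text
clock: 14.65
eef_pos: [493.3, 267.8, 80.1]
tcp_rot: [-3.141, -0.001, -0.262]
contact_force: [1.2, -0.4, -1.2]
opening: 0.178
grasp_force: 119.4
clock: 14.82
eef_pos: [493.1, 267.6, 83.0]
tcp_rot: [-3.141, -0.0, -0.262]
contact_force: [1.2, -0.6, -4.4]
opening: 0.173
grasp_force: 119.6
clock: 14.98
eef_pos: [492.8, 267.6, 87.0]
tcp_rot: [3.141, 0.0, -0.262]
contact_force: [0.6, -0.8, -4.0]
opening: 0.172
grasp_force: 119.6
clock: 15.15
eef_pos: [492.8, 267.6, 92.2]
tcp_rot: [3.141, 0.0, -0.262]
contact_force: [-1.4, -0.4, -4.2]
opening: 0.176
grasp_force: 119.6
[ 0.02932147  0.41711533 -0.03166479]
```

```bash
python3 steer.py '0 0 0 0.3 0 -6 0; 0 0 0 0.3 0 -6 0; 0 0 0 0 0 0 0'; python3 steer.py '0 0 0 2 0 -11 0; 0 0 0 3 0 -11 0;0 0 0 0 0 0 0'
python3 steer.py '0 0 0 4.4 0 -10.5 0; 0 0 0 5 0 -10 0;0 0 0 0 0 0 0'
```

```text
clock: 15.4
eef_pos: [493.7, 267.7, 104.9]
tcp_rot: [-3.141, -0.0, -0.262]
contact_force: [-0.4, -0.6, -3.5]
opening: 0.176
grasp_force: 119.6
clock: 15.65
eef_pos: [499.6, 266.7, 128.2]
tcp_rot: [-3.14, -0.002, -0.262]
contact_force: [-1.7, 2.0, -2.5]
opening: 0.175
grasp_force: 119.7
clock: 15.9
eef_pos: [509.4, 264.2, 148.6]
tcp_rot: [-3.139, -0.003, -0.262]
contact_force: [-0.8, 1.9, -2.1]
opening: 0.173
grasp_force: 119.9
```

```bash
python3 steer.py '0 0 0 6.4 0 -9.5 0; 0 0 0 7 0 -9 0;0 0 0 0 0 0 0'; python3 steer.py '0 0 0 8 0 -8 0; 0 0 0 8.7 0 -7.4 0;0 0 0 0 0 0 0'
python3 steer.py '0 0 0 9.5 0 -6 0; 0 0 0 10 0 -5.5 0;0 0 0 0 0 0 0'; python3 steer.py '0 0 0 10.5 0 -4 0; 0 0 0 11 0 -3.5 0;0 0 0 0 0 0 0'
```

```text
clock: 16.15
eef_pos: [522.8, 260.5, 166.8]
tcp_rot: [-3.139, -0.003, -0.263]
contact_force: [-0.8, 0.1, -1.7]
opening: 0.174
grasp_force: 119.9
clock: 16.4
eef_pos: [538.9, 256.2, 181.7]
tcp_rot: [-3.139, -0.003, -0.263]
contact_force: [-0.1, -0.3, -1.1]
opening: 0.173
grasp_force: 120.0
clock: 16.65
eef_pos: [557.7, 250.8, 192.8]
tcp_rot: [-3.14, -0.003, -0.263]
contact_force: [0.3, 0.0, 0.0]
opening: 0.173
grasp_force: 120.0
clock: 16.9
eef_pos: [578.6, 245.0, 199.9]
tcp_rot: [-3.14, -0.003, -0.263]
contact_force: [0.6, -0.4, 0.1]
opening: 0.173
grasp_force: 120.0
```

```bash
for d in 1; do python3 steer.py '0 0 0 3 0 -0.5 0' | grep -E "eef|contact"; python3 steer.py '0 0 0 3 0 -0.5 0'| grep -E "eef|contact"; python3 steer.py '0 0 0 3 0 0 0'| grep -E "eef|contact"; python3 steer.py '0 0 0 3 0 0 0'| grep -E "eef|contact"; python3 steer.py '0 0 0 0 0 0 0'| grep -E "eef|contact"; done
python3 - <<'E'
from rig import r
from h import *
p=r.camera_params("top");im=r.grab_frame("top")[:,:,::-1].copy();cv2.imwrite("pics/t6.png",im)
old=cv2.imread("pics/top0.png")
H=front+127*ax;H[2]=75
for th in(0,.6,.9,1.1,1.3,1.5):
    L=[];
    for yy in(-70,-45,-20):
        X=H+ax*(-127*np.cos(th)+0*np.sin(th))+ay*yy+np.array([0,0,127*np.sin(th)])
        u=proj(p,X).astype(int);L.append((tuple(map(int,u)),im[u[1]-1:u[1]+2,u[0]-1:u[0]+2].mean((0,1)).round().tolist()))
    print(th,L)
# line profile along the cover at y=-40 (cover plane) front to back, z=69 body top
for z in(60,81):
  print(z,[(x,im[tuple(proj(p,np.r_[(front+x*ax-45*ay)[:2],z]).astype(int)[::-1])].tolist(),old[tuple(proj(p,np.r_[(front+x*ax-45*ay)[:2],z]).astype(int)[::-1])].tolist()) for x in range(0,130,15)])
E
```

```text
eef_pos: [579.7, 244.6, 199.7]
contact_force: [-3.3, 0.6, -0.4]
eef_pos: [582.0, 243.9, 200.1]
contact_force: [-3.3, 1.5, 0.8]
eef_pos: [584.9, 243.2, 200.1]
contact_force: [-2.4, 1.1, 1.0]
eef_pos: [587.8, 242.3, 200.2]
contact_force: [-2.2, 0.2, 1.1]
eef_pos: [588.2, 242.2, 200.1]
contact_force: [-0.6, -0.5, -0.2]
0 [((177, 207), [95.0, 105.0, 110.0]), ((165, 204), [96.0, 105.0, 110.0]), ((153, 202), [87.0, 97.0, 102.0])]
0.6 [((173, 190), [100.0, 110.0, 115.0]), ((160, 187), [96.0, 102.0, 106.0]), ((148, 184), [95.0, 104.0, 109.0])]
0.9 [((173, 174), [83.0, 93.0, 98.0]), ((161, 171), [91.0, 97.0, 99.0]), ((148, 168), [99.0, 104.0, 107.0])]
1.1 [((175, 162), [89.0, 94.0, 97.0]), ((162, 159), [98.0, 103.0, 107.0]), ((150, 156), [51.0, 55.0, 57.0])]
1.3 [((178, 149), [56.0, 61.0, 65.0]), ((165, 146), [58.0, 63.0, 66.0]), ((152, 143), [83.0, 88.0, 91.0])]
1.5 [((181, 136), [86.0, 92.0, 96.0]), ((168, 133), [87.0, 92.0, 96.0]), ((155, 130), [85.0, 91.0, 95.0])]
60 [(0, [88, 95, 102], [66, 74, 77]), (15, [98, 110, 114], [84, 89, 89]), (30, [100, 108, 116], [81, 87, 92]), (45, [99, 106, 113], [82, 89, 91]), (60, [96, 102, 102], [79, 85, 87]), (75, [90, 96, 102], [82, 87, 91]), (90, [69, 70, 74], [84, 87, 94]), (105, [98, 106, 115], [84, 90, 93]), (120, [92, 102, 107], [88, 94, 95])]
81 [(0, [103, 115, 118], [64, 70, 73]), (15, [90, 99, 105], [84, 87, 94]), (30, [97, 108, 115], [83, 87, 94]), (45, [101, 109, 109], [82, 85, 90]), (60, [77, 86, 88], [79, 84, 89]), (75, [91, 98, 103], [83, 90, 93]), (90, [83, 86, 90], [84, 90, 95]), (105, [88, 98, 102], [83, 86, 91]), (120, [45, 49, 52], [84, 88, 93])]
```

```bash
python3 steer.py '0 0 0 3 0 0 0' | grep -E "eef|contact"; python3 steer.py '0 0 0 3 0 0 0'| grep -E "eef|contact"
python3 steer.py '0 0 0 -20 0 0 0; 0 0 0 -35 0 0 0; 0 0 0 -40 0 0 0; 0 0 0 -40 0 0 0; 0 0 0 -30 0 0 0'
python3 - <<'E'
from h import *
todo([400,0,200],[-np.pi,0,yaw])
E
```

```text
eef_pos: [590.2, 241.5, 200.0]
contact_force: [-2.5, 1.2, -0.6]
eef_pos: [593.3, 240.7, 200.0]
contact_force: [-2.7, 0.2, 0.0]
clock: 17.95
eef_pos: [431.9, 283.4, 199.9]
tcp_rot: [3.141, 0.0, -0.262]
contact_force: [-0.1, -0.3, -0.2]
opening: 0.175
grasp_force: 120.0
pos [431.9 283.4 199.9] rot [ 3.141  0.    -0.262] tool shift [ 42.7 282.   -0. ]
rotvec [ 0.     0.    -0.001]
```

```bash
python3 - <<'E'
from rig import r
from h import *
p=r.camera_params("top")
for n,u in(("edge",(240,304)),("tube",(264,200)),("tube2",(298,203)),("beaker",(188,247))):print(n,onz(p,u,0).round())
todo([440,20,200])
E
```

```text
edge [348.  10.   0.]
tube [574. -45.   0.]
tube2 [ 566. -121.    0.]
beaker [473. 123.   0.]
pos [431.9 283.4 199.9] rot [ 3.141  0.    -0.262] tool shift [ 7.610e+01  2.523e+02 -1.000e-01]
```

```bash
python3 steer.py '0 0 0 11 36.7 0 0; 0 0 0 11 36.7 0 0; 0 0 0 11 36.7 0 0; 0 0 0 11 36.7 0 0; 0 0 0 11 36.7 0 0'
python3 steer.py '0 0 0 11 36.7 0 0; 0 0 0 11 36.7 0 0; 0 0 0 0 0 30 0; 0 0 0 0 0 40 0; 0 0 0 0 0 40 0'
python3 steer.py '0 0 0 0 0 30 0; 0 0 0 0 0 15 0; 0 0 0 0 0 10 0; 0 0 0 0 0 5 0;0 0 0 0 0 0 0'
python3 steer.py '0 0 0 0 0 2 0; 0 0 0 0 0 2 0; 0 0 0 0 0 0 0'
```

```text
clock: 18.37
eef_pos: [440.0, 90.5, 200.5]
tcp_rot: [-3.141, -0.002, -0.261]
contact_force: [0.9, -1.1, -0.0]
opening: 0.178
grasp_force: 120.0
clock: 18.78
eef_pos: [443.8, 14.1, 90.2]
tcp_rot: [-3.14, -0.005, -0.264]
contact_force: [-0.1, 0.6, -2.2]
opening: 0.17
grasp_force: 120.0
clock: 19.2
eef_pos: [442.1, 15.3, 29.7]
tcp_rot: [3.141, 0.0, -0.262]
contact_force: [0.4, -0.0, 0.4]
opening: 0.171
grasp_force: 120.0
clock: 19.45
eef_pos: [442.6, 15.4, 26.8]
tcp_rot: [-3.141, -0.002, -0.262]
contact_force: [-0.3, -0.1, -0.9]
opening: 0.181
grasp_force: 120.0
```

```bash
python3 steer.py '0 0 0 0 0 1.5 0; 0 0 0 0 0 1 0; 0 0 0 0 0 0 0';python3 steer.py '0 0 0 0 0 1 0; 0 0 0 0 0 0 0'
python3 steer.py '0 0 0 0 0 0 0.25; 0 0 0 0 0 0 0.4; 0 0 0 0 0 0 0.5; 0 0 0 0 0 0 0.5; 0 0 0 0 0 0 0.5'
```

```text
clock: 19.7
eef_pos: [442.0, 15.4, 23.7]
tcp_rot: [-3.141, -0.0, -0.262]
contact_force: [0.3, 1.3, -0.6]
opening: 0.181
grasp_force: 120.0
clock: 19.87
eef_pos: [442.1, 15.4, 22.7]
tcp_rot: [-3.142, -0.0, -0.262]
contact_force: [-0.5, -0.9, 1.8]
opening: 0.171
grasp_force: 120.9
clock: 20.28
eef_pos: [441.9, 15.4, 22.6]
tcp_rot: [3.142, 0.0, -0.262]
contact_force: [0.7, 0.4, 0.1]
opening: 0.502
grasp_force: 0.0
```

```bash
python3 steer.py '0 0 0 0 0 -15 0.5; 0 0 0 0 0 -35 0.5; 0 0 0 0 0 -40 0.5; 0 0 0 0 0 -40 0.5; 0 0 0 -35 0 -20 0.5'; python3 steer.py '0 0 0 -30 20 -20 0.5;0 0 0 -30 30 0 0.5;0 0 0 0 35 0 0.5; 0 0 0 0 35 0 0.5;0 0 0 0 35 0 0.5'; python3 steer.py '0 0 0 0 35 0 0.5;0 0 0 0 35 0 0.5;0 0 0 0 35 0 0.5; 0 0 0 0 35 0 0.5;0 0 0 0 0 0 0.5'
python3 - <<'E'
from rig import r
from h import *
for n in("top","scene"):
    p=r.camera_params(n);im=r.grab_frame(n)[:,:,::-1].copy();cv2.imwrite(f"pics/{n}7.png",im)
    old=cv2.imread(f"pics/{n}0.png")
    hsv=cv2.cvtColor(im,cv2.COLOR_BGR2HSV)
    if n=="top":
        m=(((hsv[:,:,0]<8)|(hsv[:,:,0]>172))&(hsv[:,:,1]>120)).astype(np.uint8)
        k,l,st,ce=cv2.connectedComponentsWithStats(m)
        for i in range(1,k):
            if st[i,4]>60:print("red",ce[i],st[i],onz(p,ce[i],9.5).round())
        d=np.abs(cv2.GaussianBlur(im,(3,3),0).astype(int)-cv2.GaussianBlur(old,(3,3),0)).max(2)
        for a,b in (("marker",(385,205,415,272)),("scoop",(354,190,372,262)),("timer",(192,165,222,202)),("beaker",(172,220,203,250))):
            print(a,"max/mean diff",d[b[1]:b[3],b[0]:b[2]].max(),d[b[1]:b[3],b[0]:b[2]].mean().round(1))
    H=front+127*ax;H[2]=75
    # brightness just inside underside face of upright cover and predicted lip line per angle
    for th in(1.0,1.2,1.3,1.4,1.5,1.55,1.6):
        c,s_=np.cos(th),np.sin(th);L=[]
        for yy in(-60,-40,40,60):
            a=[]
            for rho in(100,120,135):
                X=H+ax*(-rho*c-6*s_)+ay*yy+np.array([0,0,rho*s_-6*c]);u=proj(p,X).astype(int)
                a.append(int(im[u[1],u[0]].mean()))
            L.append(a)
        print(n,th,L,u)
E
```

```text
clock: 20.7
eef_pos: [415.0, 24.2, 177.6]
tcp_rot: [-3.138, -0.011, -0.263]
contact_force: [1.1, 0.8, 1.4]
opening: 0.505
grasp_force: 0.0
clock: 21.12
eef_pos: [309.7, -110.2, 193.1]
tcp_rot: [3.141, -0.002, -0.261]
contact_force: [1.2, -0.6, 0.1]
opening: 0.5
grasp_force: 0.0
clock: 21.53
eef_pos: [273.5, -249.6, 193.1]
tcp_rot: [3.139, -0.002, -0.266]
contact_force: [0.6, 0.2, -0.2]
opening: 0.502
grasp_force: 0.0
red [132.56521739  96.02898551] [128  92  10   9  69] [821. 251.  10.]
red [236.91397849 263.49462366] [231 250  12  27 186] [434.  15.  10.]
marker max/mean diff 7 2.8
scoop max/mean diff 6 2.8
timer max/mean diff 42 4.3
beaker max/mean diff 43 3.8
top 1.0 [[98, 105, 105], [101, 86, 89], [110, 131, 130], [129, 129, 135]] [106 157]
top 1.2 [[81, 64, 97], [57, 82, 88], [130, 126, 130], [129, 127, 127]] [108 143]
top 1.3 [[88, 83, 81], [85, 88, 81], [127, 130, 130], [130, 127, 128]] [109 136]
top 1.4 [[41, 34, 48], [41, 62, 70], [70, 125, 122], [128, 129, 128]] [110 129]
top 1.5 [[39, 51, 51], [46, 48, 55], [40, 45, 54], [111, 110, 122]] [112 122]
top 1.55 [[52, 68, 80], [45, 63, 78], [46, 65, 69], [46, 57, 76]] [113 118]
top 1.6 [[64, 96, 95], [68, 90, 83], [61, 87, 94], [52, 88, 97]] [114 115]
scene 1.0 [[109, 108, 109], [48, 65, 66], [25, 24, 27], [25, 26, 25]] [153 213]
scene 1.2 [[69, 110, 108], [26, 25, 26], [25, 25, 25], [26, 25, 25]] [149 202]
scene 1.3 [[63, 68, 63], [27, 25, 66], [25, 26, 65], [26, 24, 65]] [146 197]
scene 1.4 [[65, 65, 66], [27, 66, 68], [26, 65, 69], [42, 66, 65]] [144 193]
scene 1.5 [[67, 66, 111], [26, 66, 93], [26, 65, 106], [65, 65, 124]] [142 189]
scene 1.55 [[58, 70, 109], [57, 67, 93], [59, 73, 105], [65, 68, 141]] [141 187]
scene 1.6 [[66, 89, 109], [66, 95, 92], [67, 93, 120], [65, 85, 152]] [140 186]
```

The screwdriver lies on the bench at about (434,15). The cover's edge is where an opening of about 1.5 rad should put it. The marker and scoop views are unchanged, and the timer and beaker differ only slightly, probably from shadow, as the arm never touched them. Handing in.

```bash
python3 -c "
from rig import r
print(r.sign_off())"
```

```text
the job is handed in; nothing more can be done
None
```

I handed the job in at about 21.6 s: the latch is turned open, the cover was levered up and stands at about 1.5 rad by my camera check, the screwdriver is back on the bench, and the marker, scoop, timer and beaker were not touched (no verdict was returned).

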